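Pull the spent filter cartridge from its dock

ROBOT

A 7-joint arm with a two-finger parallel gripper is mounted at the origin on the work surface. World frame = base frame: x ahead of the robot, y to its left, z up, the work surface at z = 0. Lengths are in m, angles in rad, forces in N, time in s.
With the tool pointing down it reaches from about 0.4 to 0.85 m from the base axis. Payload 4.5 kg.
Tool frame: the origin (TCP) lies at the very end of the fingers, on their centre line; the grasp point (between the pads) lies 19 mm behind it (r.grip_point_offset is the distance from the TCP to the grasp point, in m); z points along the fingers, y is the line along which they close (so a half turn about z gives the same grasp; the last joint's range is limited). The gripper opens to 88 mm and grips with 3 to 60 N. Pads are 18 mm wide; open, the fingers measure 123 mm over their backs; the gripper's body (75 mm by 187 mm) begins 45 mm behind the grasp point.
Start: joints at [1.305, 0.689, -0.195, 1.565, 0.157, 0.902, -0.215], TCP at [0.185, -0.597, 0.239] pointing down, gripper open.
Joint ranges: [-3.01, 3.01], [-0.46, 2.08], [-1.47, 1.51], [0.13, 2.56], [-1, 4.14], [0.04, 2.09], [-2.66, 2.66]. Speed limits (rad/s): [2.57, 2.57, 3.14, 3.14, 3.14, 3.14, 3.14].

INTERFACE

Orientations are given as a unit quaternion [x, y, z, w].
In Python, from plant import r gives the robot as it stands.
- The arm moves only by the tool carry_out, never from a script. Its argument "rows" is a list of rows, each a list of 3 entries, a list of its own where there are three numbers: the shift along the tool's x, y, z in cm, then the turn, a rotation vector about the tool's x, y, z in degrees, then the closure, from 0 (fully open) to 1 (shut). A call has 1 to 12 rows; each row is the pose to reach, as a shift and turn from the pose commanded when the call began, along the tool's axes at that moment; what a row does not reach only later rows make up. A row lasts 1/10 s, in which the tool goes at most 50 mm and 8.59 degrees, less where a joint would pass 70% of its speed; a pose out of reach is approached as far as the arm can. A call with a gripper value outside its range is refused whole. The fingers move at their own pace and stop on an object; "newtons" is the grip in N (left out, the last holds). Time passes only in rows, so rows that repeat a pose let the fingers close. It gives the time, the measured TCP pose, the force, the opening and the grip force at its end, in the units of the state.
- r.get_state(): the state, without advancing time (a new reading comes with each control period).
- r.snapshot(name): name is "side" or "top" or "wrist"; returns a dict with "image" (400x640x3 uint8, red, green, blue), "fx", "fy", "cx", "cy" (pixels), "dist_coeffs" ([k1, k2, p1, p2, k3] as OpenCV has them; the pictures are not rectified), "pose" (4x4, takes a point from camera to world coordinates). Camera axes: x right, y up, looking along -z (the intrinsics and any distortion apply to the point x, -y, -z); pixel columns grow to the right and rows downward; lengths in m; the calibration is good to about 2 mm. A picture is of the moment at which its call begins. There is no depth.
- r.finish_job(): hands the job in; it is judged then, once.
The state is a dict: "clock": time; "q": joint angles; "qd": joint speeds; "joint_torque": joint torques, N m; "tool_pos": TCP position; "eef_rot": TCP orientation; "contact_force": force on the tool from outside, world axes, zero at the start; "moment": the same for the moment, N m; "opening": opening from 0.0 (shut) to 1.0 (fully open); "finger_force": force on a finger pad.
Only numpy, scipy, OpenCV 4.12 (cv2) and the standard library are available. Lean on these libraries where they do the work, as an engineer would, in place of code of your own. Each camera call takes 0.05 s, during which the arm holds its last target. There are 200 camera calls.

TASK

The brown-capped filter cartridge is spent: pinch its two yellow tabs together to release it, lift it straight out of its dock and set it down gently, standing upright, on the floor of the white tray. Leave the fresh, blue-capped cartridge in its dock.

Things in the scene. Friction and masses are not known exactly. Their poses are not given: they have to be found in the camera images.
- spent_cartridge: Spent filter cartridge, white, brown cap and windows, 0.2 to 0.35 kg, 105 mm tall, foot 56 (x) by 52 (y) mm. Origin: centre of the foot's underside; z up, y across its two yellow tabs. It sits 6 mm above the table, snapped into a fixed grey dock 72 (x) by 92 (y) by 48 high: barbs on the tabs hold it until both are pinched. Freed, it clears the dock after a 50 mm lift.
- spent_pinch (a point): Point midway between the finger pads of its two yellow tabs, 80 mm above the cartridge's origin; axes as the cartridge. Pads: 28 mm wide (x), 40 tall, at +y and -y, outer faces 62 mm apart. Pinched along y, each tab slides in 8 mm to a stop (46 mm apart), which frees the barbs; each springs back with 4 to 9 N. A grip of 30 to 50 N keeps them in and carries the cartridge.
- fresh_cartridge: Fresh cartridge, same shape and size, in a dock of its own, but with a blue cap and blue windows; leave it there. Origin and axes as the spent one. Which dock stands on the left varies; docks are turned up to 25 degrees, centres at least 150 mm apart.
- tray_in (a point): Open white plastic tray, 240 (its x) by 200 (its y) by 50 mm high, fixed to the table, walls 4 mm thick. This point is the centre of its inner floor, about 4 mm above the table; x and y run along its sides, z up.
Not all that is in view belongs to the job. What is shaped like the spent_cartridge but orange is not meant.

How it is judged:
By the outcome, as a careful person would: the job done as asked, in the order asked, and still so for the second after the job is handed in, with the robot touching nothing.
It also fails if it takes over 35 s, if anything falls off the work surface, if the arm or the gripper's body presses on something with over 40 N, if the wrist force passes 120 N, or if a joint passes its speed limit or range.

## Working session

There is one attempt and no reset: what is moved stays moved. The work goes in short steps, Python scripts to look and compute and a tool call to move; the robot and the scene stay as the last step left them, time stands still between calls to the robot, and variables do not carry over. Pictures are saved under pics/ and viewed, at most 10 in all, crops included, and the job is handed in when it is done.

Besides the shell and the picture viewer there is one more tool, called after "Request:" as a command line: name --argument value ..., lists and objects as JSON in quotes. carry_out: Moves the arm, as the interface text tells. Its arguments: {"type":"object","properties":{"rows":{"type":"array"},"newtons":{"type":"number"}},"required":["rows"]}

```bash
mkdir -p pics; cat > h.py <<'E'
import numpy as np, cv2, pickle
from plant import r
def snap(n,f):
    s=r.snapshot(n); cv2.imwrite(f'pics/{f}.png',s['image'][:,:,::-1]); pickle.dump(s,open(f'pics/{f}.pkl','wb')); return s
def load(f): return pickle.load(open(f'pics/{f}.pkl','rb'))
def ray(s,uv):
    K=np.array([[s['fx'],0,s['cx']],[0,s['fy'],s['cy']],[0,0,1.]])
    p=cv2.undistortPoints(np.array(uv,float).reshape(-1,1,2),K,np.array(s['dist_coeffs'],float))[:,0]
    P=np.array(s['pose']); d=np.c_[p[:,0],-p[:,1],-np.ones(len(p))]@P[:3,:3].T
    return P[:3,3],d
def onz(s,uv,z):
    o,d=ray(s,uv); return o+d*((z-o[2])/d[:,2])[:,None]
E
python3 - <<'E'
from h import *
a=snap('top','top0');b=snap('side','side0')
for s in(a,b): print(np.round(s['pose'],3).tolist(),s['fx'])
cv2.imwrite('pics/both0.png',cv2.resize(np.vstack([a['image'],b['image']]),(480,600))[:,:,::-1])
print(r.get_state())
E
```

```text
[[-0.061, 0.978, -0.201, 0.366], [-0.998, -0.06, 0.011, 0.027], [-0.001, 0.201, 0.98, 0.793], [0.0, 0.0, 0.0, 1.0]] 382.2323238081131
[[-0.866, 0.321, -0.382, 0.183], [-0.499, -0.574, 0.649, 0.594], [-0.011, 0.753, 0.658, 0.694], [0.0, 0.0, 0.0, 1.0]] 411.48665599565254
{'clock': 0.1, 'q': array([ 1.30481872,  0.68991007, -0.19453858,  1.56618102,  0.15731026,
        0.90248946, -0.21509019]), 'qd': array([ 0.00045169, -0.00157512, -0.00031686, -0.00372029,  0.00115141,
        0.00169492, -0.0007749 ]), 'joint_torque': array([-2.92728670e-03, -5.28499281e+01, -1.27123699e+00, -1.53836739e+01,
       -5.24785719e-02,  1.98881324e-03,  7.30919351e-05]), 'tool_pos': array([ 0.18437698, -0.59662474,  0.23800021]), 'eef_rot': array([ 9.88779944e-01,  1.49377331e-01, -1.72135150e-04, -7.78836792e-04]), 'contact_force': array([ 1.30358394, -0.04987973,  0.27768318]), 'moment': array([ 0.0279544 , -0.02334949,  0.02027346]), 'finger_force': 0.0, 'opening': 0.9994820890335737}
```

View pics/top0.png

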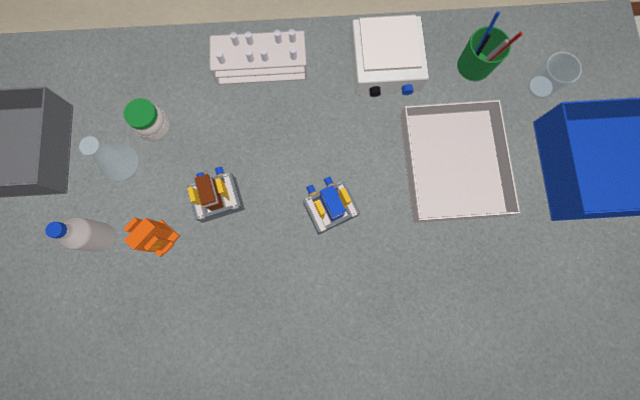

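View pics/side0.png

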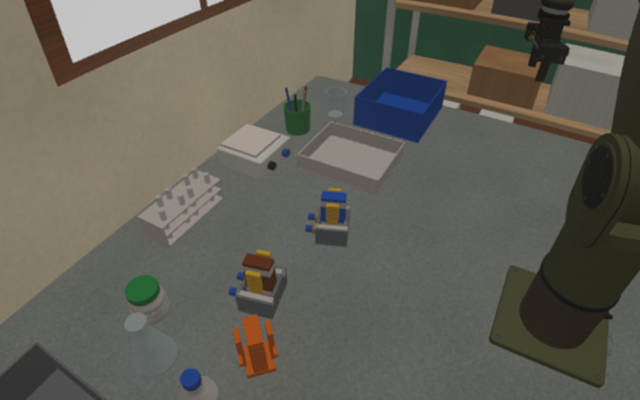

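Top view: the candidates are the brown-capped cartridge at (209,192), the blue-capped one at (333,203) and the orange one at (150,235). The brown one in a dock fits the description. The white tray is at about (460,160). I'll confirm in an enlarged crop and measure.

```bash
python3 - <<'E'
from h import *
a=load('top0');b=load('side0')
A=cv2.resize(a['image'][155:235,170:260],None,fx=6,fy=6,interpolation=cv2.INTER_CUBIC)
B=cv2.resize(b['image'][240:320,225:295],None,fx=6,fy=6,interpolation=cv2.INTER_CUBIC)[:480,:]
im=np.hstack([A,B[:, :]]);im=cv2.resize(im,(800,400));cv2.imwrite('pics/crop0.png',im[:,:,::-1]); print(A.shape,B.shape)
def comps(s,lo,hi,box):
    h=cv2.cvtColor(s['image'],cv2.COLOR_RGB2HSV);m=cv2.inRange(h,lo,hi);z=np.zeros_like(m);u0,v0,u1,v1=box;z[v0:v1,u0:u1]=m[v0:v1,u0:u1]
    cs,_=cv2.findContours(z,cv2.RETR_EXTERNAL,cv2.CHAIN_APPROX_NONE)
    return [c for c in cs if cv2.contourArea(c)>8]
for n,s,box in(('top',a,(170,155,260,235)),('side',b,(225,240,295,320))):
  for col,lo,hi in(('yel',(18,120,90),(32,255,255)),('brn',(4,110,40),(14,255,180)),('blu',(105,120,60),(125,255,255))):
    for c in comps(s,lo,hi,box):
        print(n,col,cv2.contourArea(c),cv2.minAreaRect(c),np.round(c.mean((0,1)),1))
# tray
h=cv2.cvtColor(a['image'],cv2.COLOR_RGB2HSV)
print(h[160,460],h[160,415],h[250,460])
uv=[(403,107),(501,101),(519,214),(415,220)]
P=onz(a,uv,.05);print('tray rim',P.round(3).tolist(), [np.linalg.norm(P[i]-P[i-1]).round(3) for i in range(4)],P.mean(0))
E
```

```text
(480, 540, 3) (480, 420, 3)
top yel 125.5 ((193.6846160888672, 195.1769256591797), (18.769039154052734, 9.121402740478516), 74.74488067626953) [193.8 195.2]
top yel 131.0 ((221.50003051757812, 189.0), (23.084625244140625, 8.538147926330566), 71.56504821777344) [221.5 188.3]
top brn 77.0 ((216.7941436767578, 195.32354736328125), (15.279744148254395, 29.83188247680664), 14.03624439239502) [215.6 197.2]
top brn 362.0 ((204.70468139648438, 189.07772827148438), (28.503246307373047, 14.14982795715332), 75.25643920898438) [204.6 189. ]
top blu 11.0 ((199.9117889404297, 173.64706420898438), (2.6678919792175293, 6.305926322937012), 75.96376037597656) [199.6 173.6]
top blu 35.5 ((218.6500244140625, 169.94998168945312), (6.640782833099365, 6.957010269165039), 71.56504821777344) [218.8 170.1]
side yel 281.5 ((253.4590301513672, 282.0491943359375), (25.350006103515625, 15.57214641571045), 84.80557250976562) [254.  281.7]
side yel 62.5 ((263.2353210449219, 252.94117736816406), (14.9682035446167, 5.423261642456055), 12.528807640075684) [263.2 253.2]
side brn 52.5 ((249.5, 316.5), (5.0, 15.0), 90.0) [250.1 317.3]
side brn 141.0 ((268.83660888671875, 280.8663330078125), (18.607194900512695, 13.23399543762207), 84.2894058227539) [269.  281.1]
side brn 313.5 ((257.5384826660156, 261.8077087402344), (28.829069137573242, 12.74754810333252), 11.309932708740234) [257.7 261.8]
side blu 32.5 ((232.5, 291.0), (6.0, 7.0), 90.0) [232.2 290.8]
side blu 32.0 ((240.15000915527344, 275.5500183105469), (6.324554920196533, 6.640782833099365), 18.434947967529297) [240.  275.8]
[  3  13 212] [  3  12 211] [ 84   9 141]
tray rim [[0.69, -0.177, 0.05], [0.69, -0.382, 0.05], [0.452, -0.379, 0.05], [0.453, -0.175, 0.05]] [np.float64(0.237), np.float64(0.205), np.float64(0.238), np.float64(0.204)] [ 0.57149605 -0.27808309  0.05      ]
```

View pics/crop0.png

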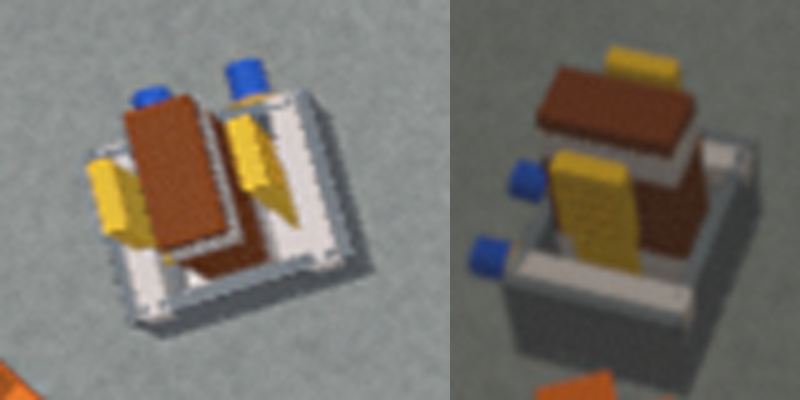

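The crop shows the brown cap, one yellow tab on each side and the grey dock, so this is the spent cartridge. I'll compute its pose from the cap (z=0.111), the tab tops and the dock rim.

```bash
python3 - <<'E'
from h import *
from scipy.spatial.transform import Rotation as R
a=load('top0');b=load('side0')
tc=lambda L:[(170+x/5,155+y/5) for x,y in L]
sc=lambda L:[(225+(x-450)/5,240+y/5) for x,y in L]
def show(n,s,uv,z):
    P=onz(s,uv,z); e=P[1]-P[0]+P[2]-P[3]; f=P[2]-P[1]+P[3]-P[0]
    print(n,P.mean(0).round(4),'size',np.linalg.norm(e)/2,np.linalg.norm(f)/2,'ang',np.degrees(np.arctan2(e[1],e[0])).round(1),np.degrees(np.arctan2(f[1],f[0])).round(1))
show('cap top',a,tc([(125,111),(193,95),(228,235),(160,250)]),.111)
show('cap side',b,sc([(560,65),(695,97),(677,137),(540,115)]),.111)
show('tabL',a,tc([(88,163),(108,159),(127,235),(107,237)]),.106)
show('tabR',a,tc([(226,122),(248,116),(268,188),(243,190)]),.106)
show('dock',a,tc([(90,150),(300,92),(350,257),(137,322)]),.048)
# tri cap centre
o1,d1=ray(a,[(170+176.5/5,155+173/5)]);o2,d2=ray(b,sc([(618,104)]))
d1,d2=d1[0],d2[0];t=np.linalg.lstsq(np.c_[d1,-d2],o2-o1,rcond=None)[0];print('tri',o1+d1*t[0],o2+d2*t[1])
s=r.get_state();M=R.from_quat(s['eef_rot']).as_matrix();print(M.round(3))
E
```

```text
cap top [0.5252 0.2175 0.111 ] size 0.025151023887966518 0.054436982843974226 ang -80.2 -166.7
cap side [0.5246 0.2186 0.111 ] size 0.053445577430873345 0.022201825870709013 ang -164.4 107.4
tabL [0.5181 0.2442 0.106 ] size 0.007339913428038652 0.029399707910961633 ang -84.7 -166.2
tabR [0.5318 0.1932 0.106 ] size 0.008710740955186239 0.02766995146307247 ang -83.5 -166.4
dock [0.5258 0.2181 0.048 ] size 0.08635353478169303 0.07200493253381439 ang -76.8 -165.0
tri [0.52528012 0.21791001 0.10954198] [0.52513816 0.21785562 0.10949376]
[[ 0.955  0.295 -0.001]
 [ 0.295 -0.955  0.001]
 [-0.    -0.002 -1.   ]]
```

Request:
carry_out --rows '[[[2,-1,0],[0,0,0],0],[[5,-2.5,0],[0,0,0],0],[[9,-4.5,0],[0,0,0],0],[[13,-6.5,0],[0,0,1],0],[[17,-8.5,0],[0,0,1],0],[[21,-10.5,0],[0,0,2],0],[[25,-12.5,0],[0,0,2],0],[[29,-14.5,0],[0,0,3],0],[[33,-16.5,0],[0,0,3],0],[[36,-18,0],[0,0,3],0],[[38,-19,0],[0,0,3],0],[[39,-19,0],[0,0,3],0]]'

```text
clock: 1.3
tool_pos: [0.5029, -0.2972, 0.2384]
eef_rot: [0.992, 0.126, 0.0, -0.001]
contact_force: [-0.1, -0.3, -0.3]
opening: 1.0
finger_force: 0.0
```

Request:
carry_out --rows '[[[1,-3,0],[0,0,0],0],[[2,-7,0],[0,0,0],0],[[3.5,-11.5,0],[0,0,0],0],[[5,-16,0],[0,0,0],0],[[6.5,-21,0],[0,0,0],0],[[8,-26,0],[0,0,0],0],[[9.5,-31,0],[0,0,0],0],[[11,-36,0],[0,0,0],0],[[12.5,-41,0],[0,0,0],0],[[14,-45,0],[0,0,0],0],[[15,-48,0],[0,0,0],0],[[15,-49.3,0],[0,0,0],0]]'

```text
clock: 2.5
tool_pos: [0.5261, 0.2183, 0.2384]
eef_rot: [0.992, 0.126, 0.001, -0.001]
contact_force: [0.0, -0.7, -0.4]
opening: 1.002
finger_force: 0.0
```

```bash
python3 - <<'E'
from h import *
s=r.get_state();print(s['tool_pos'],s['eef_rot'],s['contact_force'],s['q'].round(2))
w=snap('wrist','w1');print(np.round(w['pose'],3).tolist(),w['fx'])
E
```

```text
[0.52609818 0.21828371 0.23844604] [ 9.92089776e-01  1.25525004e-01  5.02069527e-04 -1.04773687e-03] [ 0.04117652 -0.65366211 -0.37220356] [-0.43  0.61 -0.08  1.74  0.06  0.79 -1.85]
[[0.247, 0.921, 0.3, 0.604], [-0.969, 0.236, 0.075, 0.237], [-0.002, -0.31, 0.951, 0.385], [0.0, 0.0, 0.0, 1.0]] 279.04217424339487
```

View pics/w1.png

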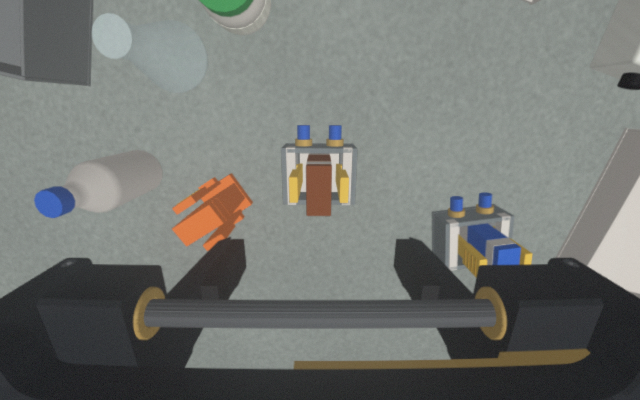

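The wrist view shows the brown cap at (319,190), with tabs at (295,184) and (343,184), square to the fingers. A quick check of the cap centre from this view:

```bash
python3 - <<'E'
from h import *
w=load('w1')
print(w['cx'],onz(w,[(307,165),(330,165),(331,215.5),(306.5,215.5)],.111).round(4), onz(w,[(307,165),(330,165),(331,215.5),(306.5,215.5)],.111).mean(0))
print(onz(w,[(282.5,145),(355,145),(355,206),(281.5,206)],.048).round(4), onz(w,[(282.5,145),(355,145),(355,206),(281.5,206)],.048).mean(0))
E
```

```text
319.5326204563682 [[0.5489 0.2362 0.111 ]
 [0.5546 0.214  0.111 ]
 [0.5029 0.1991 0.111 ]
 [0.4965 0.2241 0.111 ]] [0.52570815 0.2183382  0.111     ]
[[0.5526 0.2701 0.048 ]
 [0.5741 0.186  0.048 ]
 [0.4999 0.164  0.048 ]
 [0.4765 0.2552 0.048 ]] [0.52579185 0.2188471  0.048     ]
```

Request:
carry_out --rows '[[[0,0,2],[0,0,0],0],[[0,0,5],[0,0,0],0],[[0,0,8],[0,0,0],0],[[0,0,11],[0,0,0],0],[[0,0,13],[0,0,0],0],[[0,0,14.5],[0,0,0],0],[[0,0,15.5],[0,0,0],0],[[0,0,16.3],[0,0,0],0],[[0,0,16.9],[0,0,0],0],[[0,0,17.1],[0,0,0],0],[[0,0,17.1],[0,0,0],0]]'

```text
clock: 3.65
tool_pos: [0.5259, 0.2142, 0.0679]
eef_rot: [0.992, 0.123, 0.0, 0.0]
contact_force: [0.2, 0.0, 0.4]
opening: 1.001
finger_force: 0.0
```

Request:
carry_out --rows '[[[0,0,0],[0,0,0],0.2],[[0,0,0],[0,0,0],0.3],[[0,0,0],[0,0,0],0.4],[[0,0,0],[0,0,0],0.5],[[0,0,0],[0,0,0],0.6],[[0,0,0],[0,0,0],0.8],[[0,0,0],[0,0,0],1],[[0,0,0],[0,0,0],1],[[0,0,0],[0,0,0],1],[[0,0,0],[0,0,0],1],[[0,0,0],[0,0,0],1]]' --newtons 40

```text
clock: 4.75
tool_pos: [0.5259, 0.2166, 0.0687]
eef_rot: [0.992, 0.124, 0.001, -0.001]
contact_force: [-2.5, 5.7, 8.3]
opening: 0.49
finger_force: 40.0
```

Request:
carry_out --rows '[[[0,0,-0.3],[0,0,0],1],[[0,0,-0.8],[0,0,0],1],[[0,0,-1.4],[0,0,0],1],[[0,0,-2],[0,0,0],1],[[0,0,-2],[0,0,0],1]]'

```text
clock: 5.25
tool_pos: [0.5251, 0.2149, 0.0879]
eef_rot: [0.992, 0.124, -0.0, -0.0]
contact_force: [-2.4, 4.5, -1.7]
opening: 0.488
finger_force: 40.0
```

```bash
python3 - <<'E'
from h import *
a=snap('side','s2')
cv2.imwrite('pics/s2c.png',cv2.resize(a['image'][180:340,180:340],None,fx=3.5,fy=3.5,interpolation=cv2.INTER_CUBIC)[:,:,::-1])
E
```

```text
(no output)
```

View pics/s2c.png

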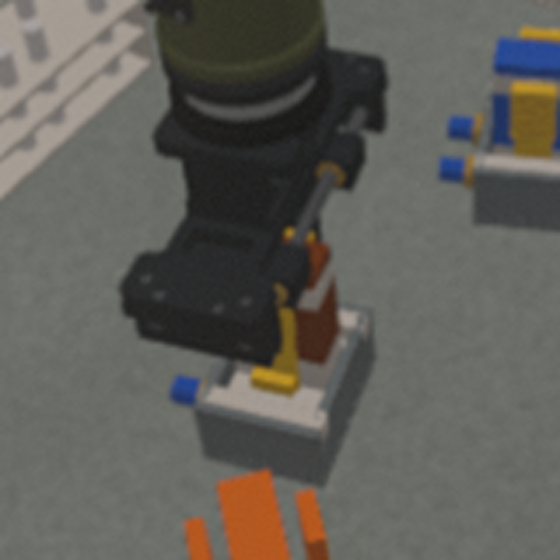

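The cartridge is coming up: the barb foot of the yellow tab now shows above the dock rim, at about (275,380) in the crop. The force is just its weight, so I'll keep lifting.

Request:
carry_out --rows '[[[0,0,-0.7],[0,0,0],1],[[0,0,-1.5],[0,0,0],1],[[0,0,-2.5],[0,0,0],1],[[0,0,-3.5],[0,0,0],1],[[0,0,-4.7],[0,0,0],1],[[0,0,-6.2],[0,0,0],1],[[0,0,-8],[0,0,0],1],[[0,0,-10],[0,0,0],1],[[0,0,-12],[0,0,0],1],[[0,0,-13.7],[0,0,0],1],[[0,0,-14.7],[0,0,0],1],[[0,0,-15],[0,0,0],1]]'

```text
clock: 6.5
tool_pos: [0.5265, 0.2135, 0.2392]
eef_rot: [0.992, 0.123, 0.001, 0.0]
contact_force: [0.2, 0.4, -2.9]
opening: 0.489
finger_force: 40.0
```

Request:
carry_out --rows '[[[-0.2,1,0],[0,0,0],1],[[-0.5,3,0],[0,0,0],1],[[-0.8,5.5,0],[0,0,0],1],[[-1.3,8.5,0],[0,0,0],1],[[-1.8,11.5,0],[0,0,0],1],[[-2.3,14.5,0],[0,0,0],1],[[-2.8,17.5,0],[0,0,0],1],[[-3.2,20.5,0],[0,0,0],1],[[-3.7,23.5,0],[0,0,0],1],[[-4.2,26.5,0],[0,0,0],1],[[-4.7,29.5,0],[0,0,0],1],[[-5.1,32.5,0],[0,0,0],1]]'

```text
clock: 7.7
tool_pos: [0.5544, -0.1157, 0.2366]
eef_rot: [0.992, 0.123, -0.002, 0.0]
contact_force: [0.8, 0.4, -3.7]
opening: 0.49
finger_force: 40.0
```

Request:
carry_out --rows '[[[-0.5,3,0],[0,0,0],1],[[-1,6,0],[0,0,0],1],[[-1.5,9,0],[0,0,0],1],[[-1.9,11.5,0],[0,0,0],1],[[-2.2,13.5,0],[0,0,0],1],[[-2.4,15,0],[0,0,0],1],[[-2.5,15.8,0],[0,0,0],1],[[-2.6,16.2,0],[0,0,0],1],[[-2.6,16.2,0],[0,0,0],1],[[-2.6,16.2,0],[0,0,0],1]]'

```text
clock: 8.7
tool_pos: [0.5706, -0.2753, 0.2377]
eef_rot: [0.992, 0.124, -0.0, -0.001]
contact_force: [0.6, 0.1, -2.2]
opening: 0.486
finger_force: 40.0
```

```bash
python3 - <<'E'
from h import *
a=snap('side','s3');w=snap('wrist','w3');s=r.get_state();print(s['tool_pos'],s['contact_force'],s['clock'])
A=cv2.resize(a['image'][60:220,240:480],(600,400),interpolation=cv2.INTER_CUBIC)
im=np.hstack([A,cv2.resize(w['image'],(640,400))]);cv2.imwrite('pics/c3.png',cv2.resize(im,(800,258))[:,:,::-1])
E
```

```text
[ 0.57060866 -0.27539793  0.23781357] [-0.4145545  -0.04318803 -3.23615542] 8.8
```

View pics/c3.png

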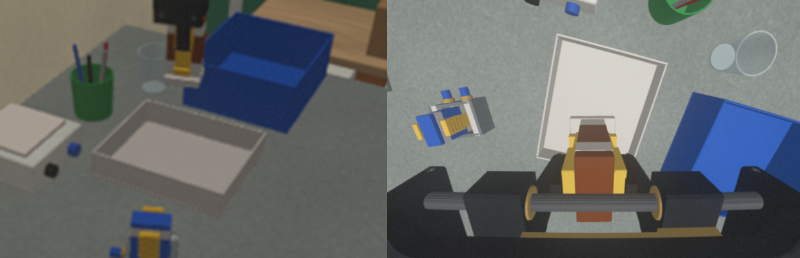

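Carried over the tray: the wrist view shows the cartridge hanging level in the fingers, and the fresh one still in its dock. Now I'll lower it.

Request:
carry_out --rows '[[[0,0,1],[0,0,0],1],[[0,0,3],[0,0,0],1],[[0,0,5],[0,0,0],1],[[0,0,7],[0,0,0],1],[[0,0,9],[0,0,0],1],[[0,0,11],[0,0,0],1],[[0,0,12.7],[0,0,0],1],[[0,0,14],[0,0,0],1],[[0,0,15],[0,0,0],1],[[0,0,15.7],[0,0,0],1],[[0,0,16.1],[0,0,0],1],[[0,0,16.1],[0,0,0],1]]'

```text
clock: 10.0
tool_pos: [0.5704, -0.2767, 0.0765]
eef_rot: [0.992, 0.123, -0.0, -0.0]
contact_force: [0.6, -0.3, -3.2]
opening: 0.487
finger_force: 40.0
```

Request:
carry_out --rows '[[[0,0,0.1],[0,0,0],1],[[0,0,0.2],[0,0,0],1],[[0,0,0.3],[0,0,0],1],[[0,0,0.4],[0,0,0],1],[[0,0,0.5],[0,0,0],1],[[0,0,0.6],[0,0,0],1],[[0,0,0.6],[0,0,0],1],[[0,0,0.6],[0,0,0],1]]'

```text
clock: 10.8
tool_pos: [0.5704, -0.2767, 0.0707]
eef_rot: [0.992, 0.123, -0.0, 0.0]
contact_force: [-0.3, -0.3, -2.0]
opening: 0.491
finger_force: 40.0
```

Request:
carry_out --rows '[[[0,0,0.1],[0,0,0],1],[[0,0,0.2],[0,0,0],1],[[0,0,0.3],[0,0,0],1],[[0,0,0.3],[0,0,0],1],[[0,0,0.3],[0,0,0],1]]'

```text
clock: 11.3
tool_pos: [0.5704, -0.2767, 0.0677]
eef_rot: [0.992, 0.123, -0.0, 0.0]
contact_force: [-0.5, -0.2, -2.9]
opening: 0.492
finger_force: 40.0
```

Request:
carry_out --rows '[[[0,0,0.05],[0,0,0],1],[[0,0,0.1],[0,0,0],1],[[0,0,0.1],[0,0,0],1],[[0,0,0.1],[0,0,0],1]]'

```text
clock: 11.7
tool_pos: [0.5705, -0.2768, 0.0668]
eef_rot: [0.992, 0.123, 0.0, 0.0]
contact_force: [-0.3, 0.0, -2.1]
opening: 0.486
finger_force: 40.0
```

Request:
carry_out --rows '[[[0,0,0.05],[0,0,0],1],[[0,0,0.1],[0,0,0],1],[[0,0,0.1],[0,0,0],1],[[0,0,0.1],[0,0,0],1]]'

```text
clock: 12.1
tool_pos: [0.5705, -0.2767, 0.0667]
eef_rot: [0.992, 0.123, 0.0, 0.0]
contact_force: [-2.3, 1.0, 5.7]
opening: 0.488
finger_force: 40.0
```

Contact: it stands on the floor with 5.7 N on it. I'll release slowly.

Request:
carry_out --rows '[[[0,0,0],[0,0,0],0.5],[[0,0,0],[0,0,0],0.47],[[0,0,0],[0,0,0],0.44],[[0,0,0],[0,0,0],0.4],[[0,0,0],[0,0,0],0.36],[[0,0,0],[0,0,0],0.32],[[0,0,0],[0,0,0],0.28],[[0,0,0],[0,0,0],0.2],[[0,0,0],[0,0,0],0.1],[[0,0,0],[0,0,0],0],[[0,0,0],[0,0,0],0],[[0,0,0],[0,0,0],0]]'

```text
clock: 13.3
tool_pos: [0.5705, -0.2768, 0.0657]
eef_rot: [0.992, 0.123, 0.0, 0.0]
contact_force: [-0.0, -1.0, -0.6]
opening: 1.001
finger_force: 0.0
```

Request:
carry_out --rows '[[[0,0,-0.5],[0,0,0],0],[[0,0,-1.5],[0,0,0],0],[[0,0,-3],[0,0,0],0],[[0,0,-5],[0,0,0],0],[[0,0,-7],[0,0,0],0],[[0,0,-9.5],[0,0,0],0],[[0,0,-12],[0,0,0],0],[[0,0,-14],[0,0,0],0],[[0,0,-15.5],[0,0,0],0],[[0,0,-16],[0,0,0],0],[[0,0,-16],[0,0,0],0]]'

```text
clock: 14.4
tool_pos: [0.5709, -0.277, 0.2272]
eef_rot: [0.992, 0.123, 0.001, 0.001]
contact_force: [-1.0, 0.7, -0.5]
opening: 0.999
finger_force: 0.0
```

```bash
python3 - <<'E'
from h import *
a=snap('side','s4');w=snap('wrist','w4');s=r.get_state();print(s['tool_pos'],s['contact_force'],s['clock'])
A=cv2.resize(a['image'][60:320,220:480],(400,400),interpolation=cv2.INTER_CUBIC)
im=np.hstack([A,w['image'][:,120:520]]);cv2.imwrite('pics/c4.png',im[:,:,::-1])
E
```

```text
[ 0.56995129 -0.27655326  0.22542468] [-0.95812301  0.05175482 -0.04200284] 14.5
```

View pics/c4.png

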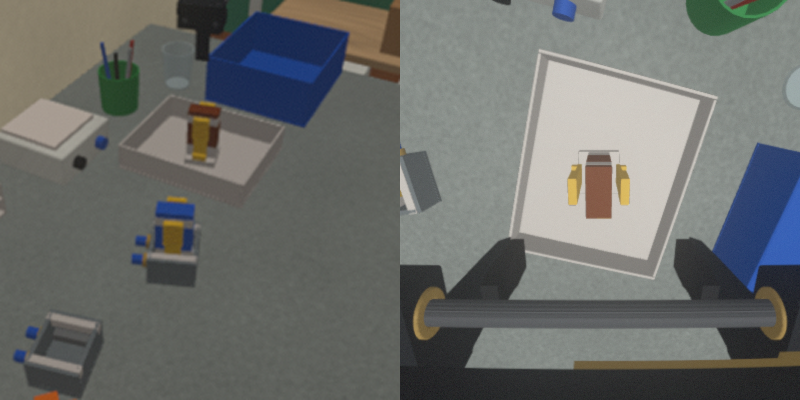

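The spent cartridge stands upright in the tray, at (203,130) in the left half and (598,185) in the right. Its dock is empty at (60,350), the fresh one is still docked at (173,240), and the gripper is clear.

```bash
python3 -c "
from plant import r
print(r.finish_job())"
```

```text
the job is handed in; nothing more can be done
None
```

The spent brown-capped cartridge now stands upright on the tray floor, the fresh blue-capped one is still in its dock, and the job was handed in at about 14.5 s.

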